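# Answer the raised call flag on the sample tray

### The job

One of the orange flags on the blue sample tray is up: it calls for the vial in the well right behind it. Take that vial out, set it down gently and upright in the middle of the wooden block, and only then fold its flag down flat. Leave the other two vials standing in their wells and their flags down.

Things in the scene. Friction and masses are not known exactly. Their poses are not given: they have to be found in the camera images.
- tray: Blue fixed sample tray, 150x210x14 mm. Origin: centre of its underside; x away from the robot at yaw 0, y along the row. Three square wells, 28 mm wide, floors 8 mm above the table, at x=+40, y=+65, 0, -65 mm, a vial in each. On the robot side of each well, joined by a white stripe, an orange flag: hinge line at x=-20 mm, same y, between grey cheeks that stand 11 mm above the tray top.
- flag_a (a joint): Angle (rad) of one orange flag: 0 = folded flat (pointing to tray -x), 1.57 = upright, stop at 1.9. Stiff hinge (0.025 N m), stays where it is left. Leaf 34 mm wide along tray y, reaches 45 mm from the hinge line, 4 mm thick (6 mm at its free end). Any flag may stand before any well.
- flag_a_hinge (a point): Middle of the hinge line of flag_a, 20 mm above the table. The point's axes turn with the leaf.
- flag_b (a joint): Angle (rad) of one orange flag: 0 = folded flat (pointing to tray -x), 1.57 = upright, stop at 1.9. Stiff hinge (0.025 N m), stays where it is left. Leaf 34 mm wide along tray y, reaches 45 mm from the hinge line, 4 mm thick (6 mm at its free end). Any flag may stand before any well.
- flag_b_hinge (a point): Middle of the hinge line of flag_b, 20 mm above the table. The point's axes turn with the leaf.
- flag_c (a joint): Angle (rad) of one orange flag: 0 = folded flat (pointing to tray -x), 1.57 = upright, stop at 1.9. Stiff hinge (0.025 N m), stays where it is left. Leaf 34 mm wide along tray y, reaches 45 mm from the hinge line, 4 mm thick (6 mm at its free end). Any flag may stand before any well.
- flag_c_hinge (a point): Middle of the hinge line of flag_c, 20 mm above the table. The point's axes turn with the leaf.
- vial_a: Loose clear screw-cap vial with a white cap, 23 mm in diameter (cap 21 mm), 57 mm tall, about 30 g, standing in a well of the tray; any vial may stand in any well. Origin: centre of its underside; z along its axis to the cap.
- vial_b: Loose clear screw-cap vial with a black cap, 23 mm in diameter (cap 21 mm), 57 mm tall, about 30 g, standing in a well of the tray; any vial may stand in any well. Origin: centre of its underside; z along its axis to the cap.
- vial_c: Loose clear screw-cap vial with a teal cap, 23 mm in diameter (cap 21 mm), 63 mm tall, about 30 g, standing in a well of the tray; any vial may stand in any well. Origin: centre of its underside; z along its axis to the cap.
- wood_block: Small plain wooden block lying flat, fixed to the table, 40 x 64 x 16 mm, its long side turned 24 degrees anticlockwise (from above) from its own y axis. Origin: centre of its underside, so its top is 16 mm above.
Things that resemble listed ones, but are neither listed nor needed, are in the scene too. Leave any red or yellow look-alike of the vial_a alone.

How it is judged:
On the way, in this order (a step that is already met when the one before it is completed fails the run):
1. a vial stands upright on the wooden block, released, while the flag is still up (((horizontal distance between vial_a and wood_block below 0.016 m and z of vial_a in the frame of wood_block between 0.012 and 0.02 m and angle between vial_a's own z axis and vertical below 0.1 rad and linear speed of vial_a below 0.03 m/s and contact force between the fingers and vial_a below 0.1 N) or (horizontal distance between vial_b and wood_block below 0.016 m and z of vial_b in the frame of wood_block between 0.012 and 0.02 m and angle between vial_b's own z axis and vertical below 0.1 rad and linear speed of vial_b below 0.03 m/s and contact force between the fingers and vial_b below 0.1 N) or (horizontal distance between vial_c and wood_block below 0.016 m and z of vial_c in the frame of wood_block between 0.012 and 0.02 m and angle between vial_c's own z axis and vertical below 0.1 rad and linear speed of vial_c below 0.03 m/s and contact force between the fingers and vial_c below 0.1 N)) and value of joint flag_b above 0.6 rad), for 0.2 s.
2. the raised flag is folded down (under 0.15 rad) (value of joint flag_b below 0.15 rad), for 0.2 s.
At the end, for the whole second after the job is handed in: The called vial stands released on the block, upright (0.1 rad), its axis within 16 mm of the block's centre; the other two vials stand in their wells within 10 mm of their start, upright (0.1 rad); all three flags are under 0.15 rad (((horizontal distance between vial_a and wood_block below 0.016 m and z of vial_a in the frame of wood_block between 0.012 and 0.02 m and angle between each of vial_a, vial_b, vial_c's own z axis and vertical below 0.1 rad and linear speed of vial_a below 0.03 m/s and contact force between the fingers and vial_a below 0.1 N and distance of each of vial_b, vial_c from where it was at the start of the episode below 0.01 m and horizontal distance between each of vial_b, vial_c and flag_b_hinge above 0.075 m) or (horizontal distance between vial_b and wood_block below 0.016 m and z of vial_b in the frame of wood_block between 0.012 and 0.02 m and angle between each of vial_b, vial_a, vial_c's own z axis and vertical below 0.1 rad and linear speed of vial_b below 0.03 m/s and contact force between the fingers and vial_b below 0.1 N and distance of each of vial_a, vial_c from where it was at the start of the episode below 0.01 m and horizontal distance between each of vial_a, vial_c and flag_b_hinge above 0.075 m) or (horizontal distance between vial_c and wood_block below 0.016 m and z of vial_c in the frame of wood_block between 0.012 and 0.02 m and angle between each of vial_c, vial_a, vial_b's own z axis and vertical below 0.1 rad and linear speed of vial_c below 0.03 m/s and contact force between the fingers and vial_c below 0.1 N and distance of each of vial_a, vial_b from where it was at the start of the episode below 0.01 m and horizontal distance between each of vial_a, vial_b and flag_b_hinge above 0.075 m)) and value of joint each of flag_a, flag_b, flag_c below 0.15 rad); the robot touches nothing.
It fails at once if a vial is dropped: it moves faster than 0.6 m/s (a fall of about 2 cm) while the fingers do not touch it ((linear speed of vial_a above 0.6 m/s and contact force between the fingers and vial_a below 0.05 N) or (linear speed of vial_b above 0.6 m/s and contact force between the fingers and vial_b below 0.05 N) or (linear speed of vial_c above 0.6 m/s and contact force between the fingers and vial_c below 0.05 N)).
It fails at once if a vial is tipped over (more than 0.8 rad) (angle between any of vial_a, vial_b, vial_c's own z axis and vertical above 0.8 rad).
It also fails if it takes over 40 s, if anything falls off the work surface, if the arm or the gripper's body presses on something with over 40 N, if the wrist force passes 120 N, or if a joint passes its speed limit or range.

### The arm

A 7-joint arm with a two-finger parallel gripper is mounted at the origin on a cart in front of the work surface, level with it; the furniture and walls round the work are solid. World frame = base frame: x ahead of the robot, y to its left, z up, the work surface at z = 0. Lengths are in m, angles in rad, forces in N, time in s.
With the tool pointing down it reaches from about 0.425 to 0.875 m from the base axis. Payload 4.7 kg.
Tool frame: the origin (TCP) lies at the very end of the fingers, on their centre line; the grasp point (between the pads) lies 19 mm behind it; z points along the fingers, y is the line along which they close (so a half turn about z gives the same grasp; the last joint's range is limited). The gripper opens to 85 mm and grips with 20 to 120 N. Pads are 22 mm wide; open, the fingers measure 114 mm over their backs; the gripper's body (76 mm by 85 mm) begins 54 mm behind the grasp point. The pads swing forward as they close: fully open they stand 13 mm farther back than shut.
Start: joints at [-1.167, 0.321, -0.07, 1.45, 0.023, 1.371, -0.057], TCP at [0.247, 0.601, 0.231] pointing down, gripper open.
Joint ranges: [-2.86, 2.86], [-0.3, 2.09], [-1.38, 1.24], [0.06, 2.45], [-1.56, 4.7], [0.09, 2.05], [-2.69, 2.69]. Speed limits (rad/s): [2.57, 2.57, 3.14, 3.14, 3.14, 3.14, 3.14].

### API

Orientations are given as a unit quaternion [w, x, y, z].
In Python, from plant import ctrl, optics gives the robot as it stands. The module is installed in compiled form; this text tells all that it offers.
- The arm moves only by the tool carry_out, never from a script. Its arguments are lists of equal length, an entry for each row: "jaw": the opening, from -1 (shut) to 1 (fully open); "dp": the shift along the tool's x, y, z in mm, a list of three; "yaw": the turn about the tool's z in degrees. In form: {"jaw": [jaw, ...], "dp": [[tx, ty, tz], ...], "yaw": [yaw, ...]}. A call has exactly 8 rows; each row is the pose to reach, as a shift and turn from the pose commanded when the call began, along the tool's axes at that moment; what a row does not reach only later rows make up. A row lasts 1/8 s, in which the tool goes at most 62.5 mm and 10.7 degrees, less where a joint would pass 70% of its speed; a pose out of reach is approached as far as the arm can. A call with a gripper value outside its range is refused whole. The fingers move at their own pace and stop on an object; the grip force is fixed at half the most. Time passes only in rows, so rows that repeat a pose let the fingers close, or fill a call up. It gives the time, the measured TCP pose, the force, the opening and the grip force at its end, in the units of the state.
- ctrl.sense(): the state, without advancing time (a new reading comes with each control period).
- optics.read_camera(name): name is "side" or "top"; returns a dict with "image" (384x512x3 uint8, red, green, blue), "camera_matrix" (3x3 intrinsics, pixels), "D" ([k1, k2, p1, p2, k3] as OpenCV has them; the pictures are not rectified), "R" (3x3) and "t" (3): a world point X has camera coordinates R X + t. Camera axes: x right, y down, z forward; pixel columns grow to the right and rows downward; lengths in m; the calibration is good to about 2 mm. A picture is of the moment at which its call begins. There is no depth.
- ctrl.close_job(): hands the job in; it is judged then, once.
The state is a dict: "t": time; "joint_positions": joint angles; "dq": joint speeds; "effort": joint torques, N m; "position": TCP position; "ee_rot": TCP orientation; "contact_force": force on the tool from outside, world axes, zero at the start; "moment": the same for the moment, N m; "width": opening from 0.0 (shut) to 1.0 (fully open); "grasp_force": force on a finger pad.
Only numpy, scipy, OpenCV 4.12 (cv2) and the standard library are available. Lean on these libraries where they do the work, as an engineer would, in place of code of your own. Each camera call takes 0.05 s, during which the arm holds its last target. There are 200 camera calls.

## Working session

There is one attempt and no reset: what is moved stays moved. The work goes in short steps, Python scripts to look and compute and a tool call to move; the robot and the scene stay as the last step left them, time stands still between calls to the robot, and variables do not carry over. Pictures are saved under pics/ and viewed, at most 10 in all, crops included, and the job is handed in when it is done.

Besides the shell and the picture viewer there is one more tool, called in YAML: its name, and indented under it one key for each argument. carry_out: Moves the arm, as the interface text tells. Its arguments: {"type":"object","properties":{"jaw":{"type":"array","items":{"type":"number"}},"dp":{"type":"array","items":{"type":"array","items":{"type":"number"}}},"yaw":{"type":"array","items":{"type":"number"}}},"required":["jaw","dp","yaw"]}

```bash
mkdir -p pics
cat > h.py <<'E'
import numpy as np, cv2
from plant import ctrl, optics
def cam(n):
    c=optics.read_camera(n); return {k:np.array(v) for k,v in c.items()}
def ray(c,uv,z):
    p=cv2.undistortPoints(np.array([[uv]],float),c["camera_matrix"],c["D"])[0,0]
    d=c["R"].T@np.array([p[0],p[1],1]); o=-c["R"].T@c["t"]
    return o+d*(z-o[2])/d[2]
def proj(c,X):
    r,_=cv2.Rodrigues(c["R"]); return cv2.projectPoints(np.array(X,float).reshape(-1,1,3),r,c["t"].astype(float),c["camera_matrix"],c["D"])[0][:,0]
def save(n,im): cv2.imwrite("pics/"+n+".png",cv2.cvtColor(im,cv2.COLOR_RGB2BGR))
E
python3 - <<'E'
from h import *
for n in("top","side"):
    c=cam(n); save(n+"0",cv2.resize(c["image"],(800,600))); np.savez(n+"0.npz",**c)
    print(n,-c["R"].T@c["t"],c["R"][2])
s=ctrl.sense();print(s)
E
```

```text
top [ 0.38345795 -0.09325588  0.87307983] [ 0.17879095  0.01353914 -0.98379392]
side [ 0.11705594 -0.36793573  0.721251  ] [ 0.5001595   0.36067444 -0.78724483]
{'t': 0.1, 'joint_positions': array([-1.1668594 ,  0.32176643, -0.07008625,  1.45157232,  0.02256991,
        1.37077181, -0.05692902]), 'dq': array([ 0.00021288, -0.00076784,  0.00126703, -0.00482804, -0.0003615 ,
        0.00133012,  0.00041167]), 'effort': array([ 7.91347156e-05, -4.94877756e+01, -3.83831933e-01, -3.15211809e+01,
        1.30725821e-02,  7.45797995e-03, -2.55951778e-05]), 'position': array([0.2468748 , 0.60077255, 0.23031176]), 'ee_rot': array([-1.36839082e-04,  1.93689066e-01,  9.81062585e-01, -8.54804795e-04]), 'contact_force': array([-0.07529269, -0.14595147,  0.57076873]), 'moment': array([0.06777406, 0.07076989, 0.01509535]), 'grasp_force': 0.0, 'width': 0.9979816937326323}
```

View pics/top0.png

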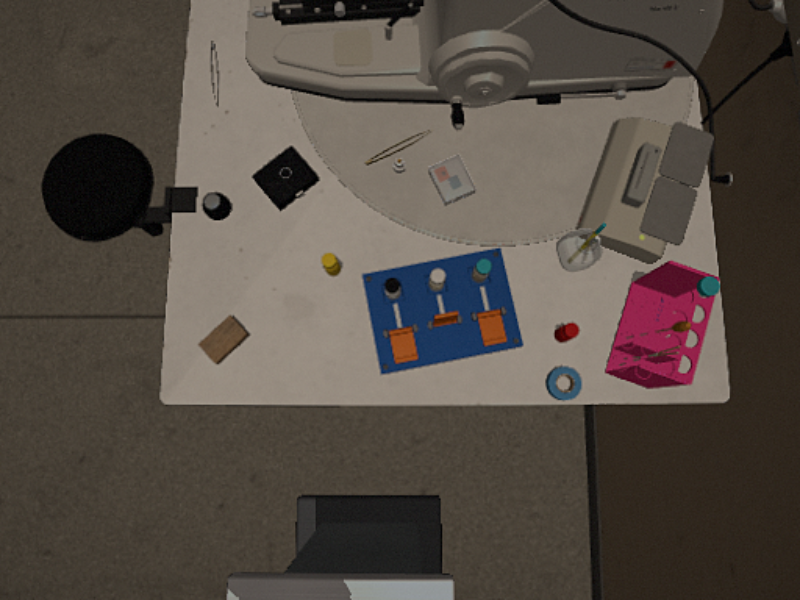

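View pics/side0.png

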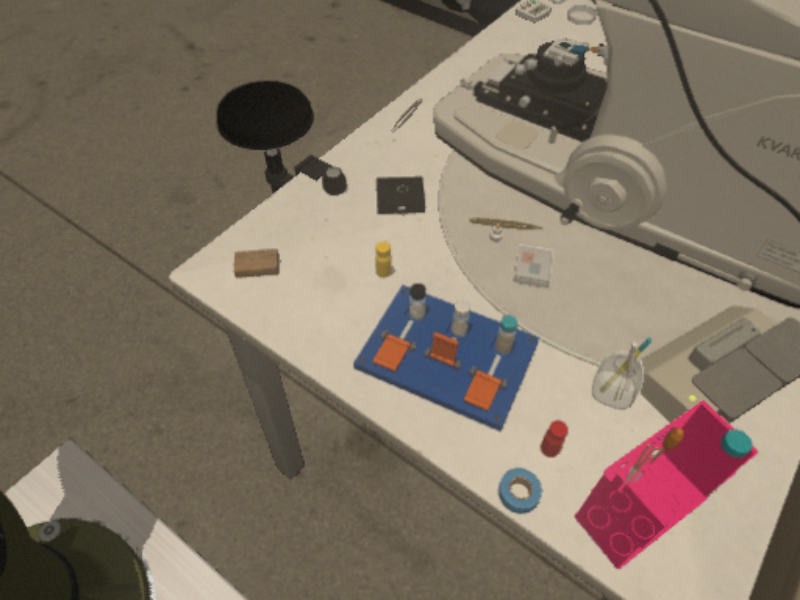

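The two views agree: the middle flag (white-cap vial) is up. In the 800x600 top view, the white cap is at about (438,275), the raised flag at (445,320) and the block at (224,339). Next I measure them.

Run:
```python
from h import *
def blobs(m,amin):
    cs,_=cv2.findContours(m.astype(np.uint8),cv2.RETR_EXTERNAL,cv2.CHAIN_APPROX_NONE)
    return sorted([c for c in cs if cv2.contourArea(c)>amin],key=lambda c:-cv2.contourArea(c))
def cen(c):
    M=cv2.moments(c);return np.array([M["m10"],M["m01"]])/M["m00"]
for n in("top","side"):
    c=dict(np.load(n+"0.npz"));im=c["image"];hsv=cv2.cvtColor(im,cv2.COLOR_RGB2HSV);H,S,V=cv2.split(hsv)
    print("==",n,"TCP px",proj(c,[.247,.601,.231])*1.5625)
    b=max(blobs((H>100)&(H<125)&(S>130),800),key=cv2.contourArea)
    hull=cv2.convexHull(b); q=cv2.approxPolyDP(hull,8,True)[:,0]
    print("tray quad z=.014");P=np.array([ray(c,p,.014) for p in q]);print(P.round(4),np.linalg.norm(P-np.roll(P,-1,0),axis=1).round(3),P.mean(0).round(4))
    print(" hull centroid z.007",ray(c,cen(hull),.007).round(4))
    for o in blobs((H<14)&(S>170)&(V>90),40): 
        r=cv2.minAreaRect(o);print("orange",cen(o).round(1),r[1],np.array(r[0]).round(1),ray(c,cen(o),.02).round(4), cv2.boundingRect(o))
    w=[x for x in blobs((H>5)&(H<20)&(S>60)&(S<170)&(V>50),150) if cen(x)[0]<200*1.0 and 150<cen(x)[1]<240]
    for x in w:
        r=cv2.boxPoints(cv2.minAreaRect(x));P=np.array([ray(c,p,.016) for p in r]);print("wood",cv2.contourArea(x),ray(c,cen(x),.008).round(4),P.round(4)[:,:2].tolist(),np.linalg.norm(P-np.roll(P,-1,0),axis=1).round(3))
    s0=(280,176) if n=="top" else (294,198)
    x0,y0=s0; 
    save(n+"_crop",cv2.resize(im[y0-40:y0+60,x0-60:x0+60],(800,600) if 0 else (720,600),interpolation=cv2.INTER_CUBIC))
    for nm,uv in dict(mic=(485,90),pot=(580,248),mich=(458,118)).items():
        if n=="top": print(nm,ray(c,np.array(uv)/1.5625,.1).round(3),ray(c,np.array(uv)/1.5625,.0).round(3))
```

```text
== top TCP px [[-201.88246839  521.96138377]]
tray quad z=.014
[[ 0.6195 -0.2329  0.014 ]
 [ 0.4772 -0.2622  0.014 ]
 [ 0.4375 -0.0591  0.014 ]
 [ 0.58   -0.0333  0.014 ]] [0.145 0.207 0.145 0.203] [ 0.5285 -0.1468  0.014 ]
 hull centroid z.007 [ 0.5281 -0.1467  0.007 ]
orange [257.7 220.4] (20.98442268371582, 14.316475868225098) [257.8 220.3] [ 0.4763 -0.0899  0.02  ] (249, 209, 18, 23)
orange [314.4 209.2] (21.259185791015625, 14.208946228027344) [314.4 209. ] [ 0.5011 -0.2177  0.02  ] (306, 198, 18, 23)
orange [365.6 210.9] (8.0, 7.0) [365.5 211. ] [ 0.4968 -0.3335  0.02  ] (362, 207, 8, 9)
wood 462.0 [0.486  0.1753 0.008 ] [[0.4779, 0.2105], [0.5226, 0.1635], [0.4916, 0.1336], [0.4474, 0.1805]] [0.065 0.043 0.064 0.043]
mic [ 0.829 -0.208  0.1  ] [ 0.887 -0.223  0.   ]
pot [ 0.596 -0.329  0.1  ] [ 0.624 -0.359  0.   ]
mich [ 0.786 -0.169  0.1  ] [ 0.838 -0.179  0.   ]
== side TCP px [[-162.02884239  101.4935085 ]]Traceback (most recent call last):
  File "<stdin>", line 10, in <module>
ValueError: max() iterable argument is empty
```

View pics/top_crop.png

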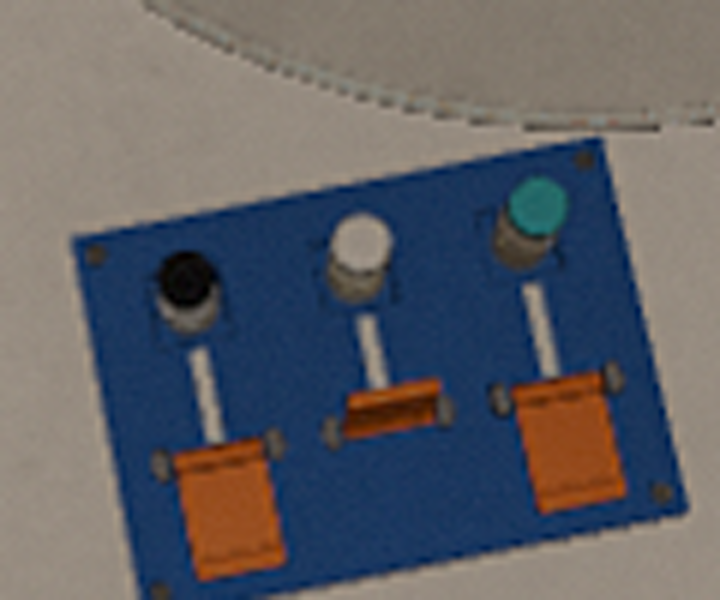

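In the top crop, the white cap is centred at crop (361,243), i.e. image pixel (280,176.5). The raised flag leaf leans away from the robot between its cheeks at (332,432) and (446,408). I'll fix the side-view colour mask and cross-check.

Run:
```python
from h import *
def blobs(m,amin):
    cs,_=cv2.findContours(m.astype(np.uint8),cv2.RETR_EXTERNAL,cv2.CHAIN_APPROX_NONE)
    return sorted([c for c in cs if cv2.contourArea(c)>amin],key=lambda c:-cv2.contourArea(c))
def cen(c):
    M=cv2.moments(c);return np.array([M["m10"],M["m01"]])/M["m00"]
C={n:dict(np.load(n+"0.npz")) for n in("top","side")}
Tc=np.array([.5283,-.1467]);a=np.radians(11.1);X=np.array([np.cos(a),np.sin(a)]);Y=np.array([-X[1],X[0]])
for n,c in C.items():
    im=c["image"];H,S,V=cv2.split(cv2.cvtColor(im,cv2.COLOR_RGB2HSV))
    if n=="side":
        print("blue hsv",H[240,275],S[240,275],V[240,275], "wood",H[168,165],S[168,165],V[168,165])
    b=[x for x in blobs((H>100)&(H<125)&(S>100),800)]
    for x in b[:2]:
        hull=cv2.convexHull(x);q=cv2.approxPolyDP(hull,8,True)[:,0];print(n,"tray",ray(c,cen(hull),.007).round(4),q.tolist())
    g=(S<60)&(V>120); roi=np.zeros_like(g)
    y0,x0=(176,280) if n=="top" else (197,295)
    roi[y0-7:y0+7,x0-7:x0+7]=1
    for x in blobs(g&roi,10): print("cap",cen(x),cv2.boundingRect(x),ray(c,cen(x),.065).round(4))
    for zz,nm in((.065,"cap"),):
        print("pred cap px",proj(c,np.r_[Tc+.04*X,.065]),"hinge",proj(c,np.r_[Tc-.02*X,.02]),"top up",proj(c,np.r_[Tc-.02*X,.065]))
    roi[:]=0;roi[150:190,140:190]=1
    if n=="side":
        for x in blobs((H<25)&(S>75)&roi,100): print("wood",cv2.contourArea(x),ray(c,cen(x),.008).round(4),cv2.boundingRect(x))
        x0,y0=294,210
        v=im[150:275,225:350].copy();save("side_crop",cv2.resize(v,(600,600),interpolation=cv2.INTER_CUBIC))
```

```text
top tray [ 0.5279 -0.1466  0.007 ] [[319, 159], [334, 220], [244, 238], [232, 176]]
cap [279.86538462 176.13461538] (276, 172, 9, 9) [ 0.5675 -0.1385  0.065 ]
pred cap px [[280.11853067 176.10998708]] hinge [[284.54293255 206.01745304]] top up [[285.90779213 202.9545017 ]]
blue hsv 108 129 115 wood 16 111 138
side tray [ 0.5273 -0.1525  0.007 ] [[256, 186], [343, 216], [320, 272], [227, 232]]
cap [295.21130952 194.73958333] (288, 190, 14, 14) [ 0.5687 -0.1384  0.065 ]
pred cap px [[295.14889437 195.24693767]] hinge [[282.28455149 229.01357813]] top up [[283.67391693 216.84403828]]
wood 399.5 [0.4855 0.1733 0.008 ] (150, 160, 28, 17)
```

View pics/side_crop.png

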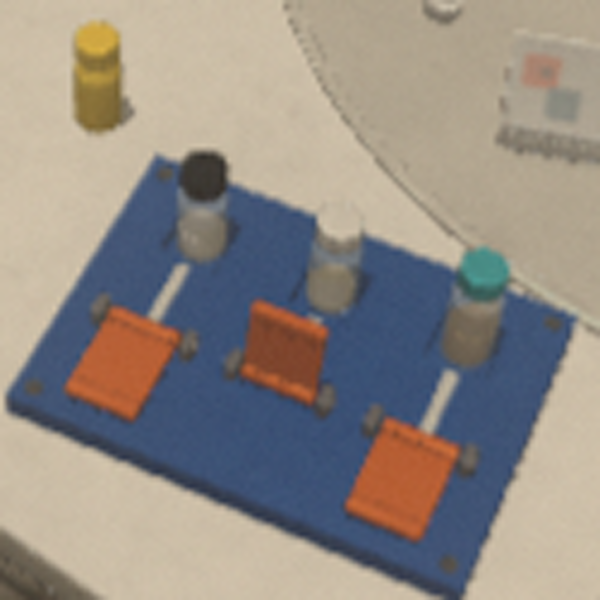

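Both views agree to about 2 mm:
- white cap at (0.568, -0.139)
- block at (0.486, 0.1745)
- tray centre at (0.528, -0.147), yaw 11.1°

Now I move over the vial.

carry_out:
  jaw: [0.1,0.1,0.1,0.1,0.1,0.1,0.1,0.1]
  dp:
    - [-43,-42,0]
    - [-86,-84,0]
    - [-129,-126,0]
    - [-172,-168,0]
    - [-215,-210,0]
    - [-258,-252,0]
    - [-301,-294,0]
    - [-344,-335,0]
  yaw: [-2,-4,-6,-8,-10,-12,-14,-16]

```text
t: 1.1
position: [0.4382, 0.1586, 0.2312]
ee_rot: [0.0, 0.055, 0.999, 0.0]
contact_force: [1.4, -0.3, 0.0]
width: 0.55
grasp_force: 0.0
```

```bash
cat >> h.py <<'E'
from scipy.spatial.transform import Rotation as Ro
def go(X,yrow):
    "mm shift in tool axes to world X, and yaw to bring tool y to heading yrow (deg, mod 180)"
    s=ctrl.sense();q=s["ee_rot"];M=Ro.from_quat([q[1],q[2],q[3],q[0]]).as_matrix()
    h=np.degrees(np.arctan2(M[1,1],M[0,1]));d=(yrow-h+90)%180-90
    print("t",s["t"].round(2),"pos",s["position"].round(4),"h",h.round(1),"dp",(M.T@(np.array(X)-s["position"])*1000).round(1),"yaw",-round(d,1),"w",round(s["width"],3),"gf",round(s["grasp_force"],2),"F",s["contact_force"].round(1),"tilt",np.degrees(np.arccos(-M[2,2])).round(2),"j7",s["joint_positions"][6].round(2))
E
python3 -c "
from h import *
go([.568,-.1387,.12],101.1)"
```

```text
Traceback (most recent call last):
  File "h.py", line 17, in go
    print("t",s["t"].round(2),"pos",s["position"].round(4),"h",h.round(1),"dp",(M.T@(np.array(X)-s["position"])*1000).round(1),"yaw",-round(d,1),"w",round(s["width"],3),"gf",round(s["grasp_force"],2),"F",s["contact_force"].round(1),"tilt",np.degrees(np.arccos(-M[2,2])).round(2),"j7",s["joint_positions"][6].round(2))
              ^^^^^^^^^^^^
AttributeError: 'float' object has no attribute 'round'
```

```bash
sed -i 's/s\["t"\].round(2)/round(s["t"],2)/' h.py
python3 -c "
from h import *
go([.568,-.1387,.12],101.1)"
```

```text
t 1.1 pos [0.4382 0.1586 0.2312] h 83.7 dp [-161.5 -281.4  111.1] yaw -17.4 w 0.55 gf 0.0 F [ 1.4 -0.3  0. ] tilt 0.02 j7 1.04
```

carry_out:
  jaw: [0.1,0.1,0.1,0.1,0.1,0.1,0.1,0.1]
  dp:
    - [-27,-47,17]
    - [-54,-94,34]
    - [-81,-141,51]
    - [-108,-188,68]
    - [-135,-235,85]
    - [-161.5,-281.5,101]
    - [-161.5,-281.5,101]
    - [-161.5,-281.5,101]
  yaw: [-3,-6,-9,-12,-15,-17.5,-17.5,-17.5]

```text
t: 2.1
position: [0.567, -0.1364, 0.1298]
ee_rot: [-0.001, -0.097, 0.995, 0.0]
contact_force: [0.3, -0.7, -0.1]
width: 0.551
grasp_force: 0.0
```

Run:
```python
from h import *
go([.568,-.1387,.028],101.1)
c=cam("side");u,v=proj(c,[.568,-.1387,.07])[0].astype(int);save("side1",cv2.resize(c["image"][v-75:v+75,u-100:u+100],(800,600),interpolation=cv2.INTER_CUBIC))
print(u,v,proj(c,ctrl.sense()["position"]))
```

```text
t 2.1 pos [ 0.567  -0.1364  0.1298] h 101.1 dp [ -0.6  -2.6 101.8] yaw 0.0 w 0.551 gf 0.0 F [ 0.3 -0.7 -0.1] tilt 0.08 j7 2.1
295 193 [[296.45972439 174.21512344]]
```

View pics/side1.png

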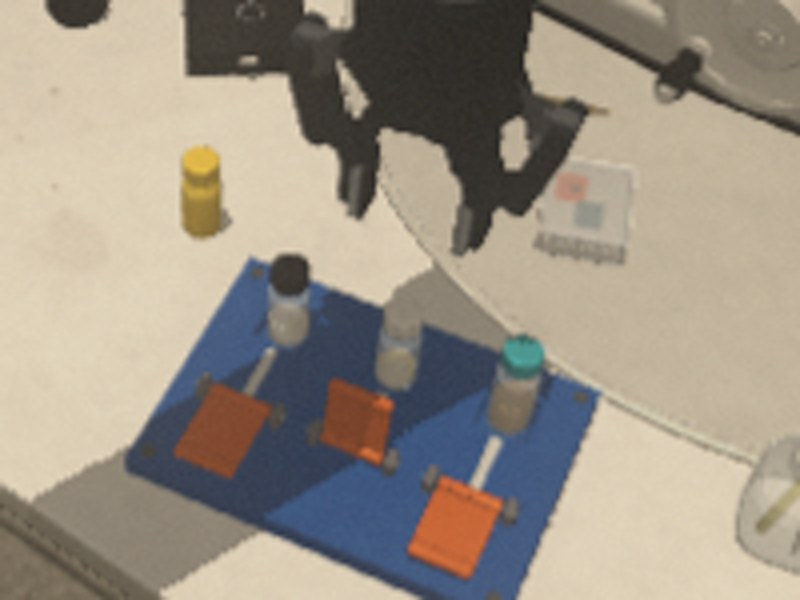

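The fingers straddle the white cap: tips are at crop (360,215) and (465,250), and the cap is at (402,315). The knuckles are wide and come close to the neighbouring vials, so I'll turn 45° to put the fingers in the free diagonals.

carry_out:
  jaw: [0.1,0.1,0.1,0.1,0.1,0.1,0.1,0.1]
  dp:
    - [0,0,0]
    - [0,0,0]
    - [0,0,5]
    - [0,0,15]
    - [0,0,25]
    - [0,0,30]
    - [0,0,30]
    - [0,0,30]
  yaw: [9,18,27,36,45,45,45,45]

```text
t: 3.15
position: [0.5678, -0.1365, 0.1009]
ee_rot: [0.0, 0.29, 0.957, 0.0]
contact_force: [0.7, 0.5, -0.5]
width: 0.549
grasp_force: 0.0
```

Run:
```python
from h import *
go([.568,-.1387,.026],56.1)
```

```text
t 3.15 pos [ 0.5678 -0.1365  0.1009] h 56.3 dp [-1.3 -1.7 74.9] yaw 0.2 w 0.549 gf 0.0 F [ 0.7  0.5 -0.5] tilt 0.06 j7 1.37
```

carry_out:
  jaw: [0.1,0.1,0.1,0.1,0.1,0.1,0.1,0.1]
  dp:
    - [-1.3,-1.7,10]
    - [-1.3,-1.7,22]
    - [-1.3,-1.7,34]
    - [-1.3,-1.7,46]
    - [-1.3,-1.7,58]
    - [-1.3,-1.7,68]
    - [-1.3,-1.7,75]
    - [-1.3,-1.7,75]
  yaw: [0,0,0,0,0,0,0,0]

```text
t: 4.15
position: [0.5672, -0.139, 0.0248]
ee_rot: [-0.0, 0.291, 0.957, -0.0]
contact_force: [0.1, -0.1, 0.3]
width: 0.547
grasp_force: 0.0
```

Run:
```python
from h import *
go([.568,-.1387,.026],56.1)
c=cam("side");u,v=295,205;save("side2",cv2.resize(c["image"][v-60:v+60,u-80:u+80],(800,600),interpolation=cv2.INTER_CUBIC))
```

```text
t 4.15 pos [ 0.5672 -0.139   0.0248] h 56.2 dp [-0.5  0.7 -1.2] yaw 0.1 w 0.547 gf 0.0 F [ 0.1 -0.1  0.3] tilt 0.05 j7 1.43
```

View pics/side2.png

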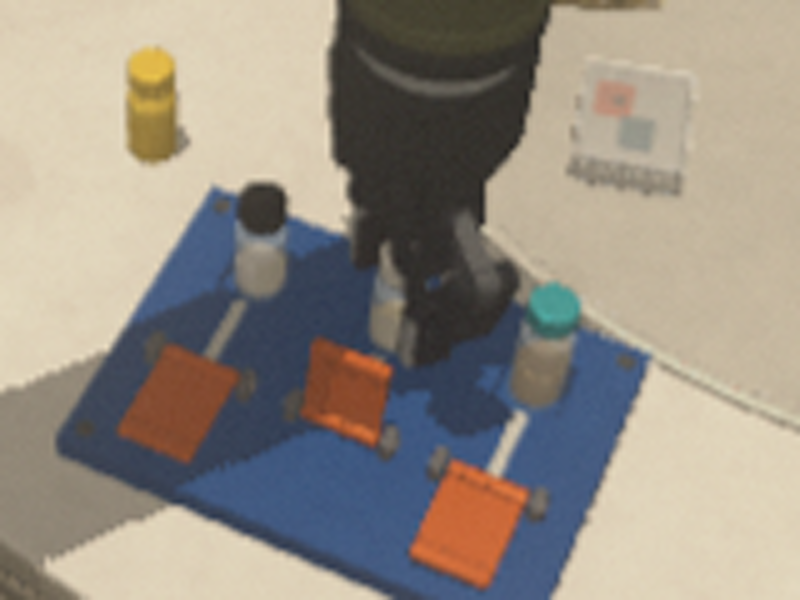

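The fingers straddle the white vial (visible at crop (387,310) between the pads). The flag at (345,390) and the teal vial at (545,345) are clear. Closing.

carry_out:
  jaw: [-0.1,-0.3,-0.5,-1,-1,-1,-1,-1]
  dp:
    - [0,0,0]
    - [0,0,0]
    - [0,0,0]
    - [0,0,0]
    - [0,0,0]
    - [0,0,0]
    - [0,0,0]
    - [0,0,0]
  yaw: [0,0,0,0,0,0,0,0]

```text
t: 5.2
position: [0.568, -0.1391, 0.0259]
ee_rot: [0.0, 0.291, 0.957, 0.0]
contact_force: [-0.9, 0.5, 5.4]
width: 0.248
grasp_force: 58.6
```

carry_out:
  jaw: [-1,-1,-1,-1,-1,-1,-1,-1]
  dp:
    - [0,0,-3]
    - [0,0,-10]
    - [0,0,-22]
    - [0,0,-36]
    - [0,0,-52]
    - [0,0,-70]
    - [0,0,-85]
    - [0,0,-85]
  yaw: [0,0,0,0,0,0,0,0]

```text
t: 6.2
position: [0.5686, -0.1393, 0.1121]
ee_rot: [0.001, 0.291, 0.957, 0.0]
contact_force: [-0.4, -0.4, -0.5]
width: 0.252
grasp_force: 58.6
```

Run:
```python
from h import *
go([.4858,.1745,.11],56.1)
c=cam("side");X=ctrl.sense()["position"];u,v=proj(c,X)[0].astype(int);print(u,v);save("side3",cv2.resize(c["image"][v-60:v+60,u-80:u+80],(800,600),interpolation=cv2.INTER_CUBIC))
```

```text
t 6.2 pos [ 0.5686 -0.1393  0.1121] h 56.2 dp [243.5 214.6   1.8] yaw 0.1 w 0.252 gf 58.64 F [-0.4 -0.4 -0.5] tilt 0.18 j7 1.37
297 181
```

View pics/side3.png

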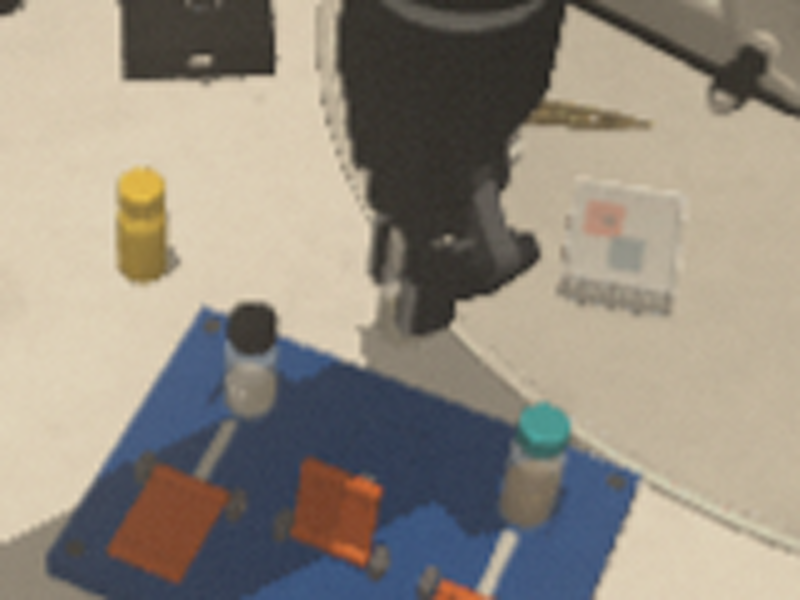

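The vial is lifted (pads hold 21 mm at 58 N, vial bottom seen just below the tips at (390,305)). The flag and neighbours are unchanged. On to the block.

carry_out:
  jaw: [-1,-1,-1,-1,-1,-1,-1,-1]
  dp:
    - [20,18,-12]
    - [57,50,-20]
    - [98,86,-20]
    - [139,122,-20]
    - [180,158,-20]
    - [217,191,-15]
    - [238,210,-5]
    - [243.5,214.6,1.8]
  yaw: [0,0,0,0,0,0,0,0]

```text
t: 7.25
position: [0.4833, 0.1765, 0.1073]
ee_rot: [-0.001, 0.289, 0.957, -0.001]
contact_force: [-0.7, -0.5, -0.2]
width: 0.246
grasp_force: 58.7
```

carry_out:
  jaw: [-1,-1,-1,-1,-1,-1,-1,-1]
  dp:
    - [0,0,0]
    - [0,0,0]
    - [0,0,10]
    - [0,0,22]
    - [0,0,34]
    - [0,0,46]
    - [0,0,55]
    - [0,0,55]
  yaw: [0,0,0,0,0,0,0,0]

```text
t: 8.25
position: [0.4841, 0.1745, 0.0526]
ee_rot: [-0.001, 0.291, 0.957, -0.001]
contact_force: [-0.1, 0.0, -0.1]
width: 0.248
grasp_force: 58.7
```

Run:
```python
from h import *
go([.4858,.1745,.034],56.1)
c=cam("side");u,v=proj(c,[.4858,.1745,.03])[0].astype(int);print(u,v);save("side4",cv2.resize(c["image"][v-60:v+60,u-80:u+80],(800,600),interpolation=cv2.INTER_CUBIC))
```

```text
t 8.25 pos [0.4841 0.1745 0.0526] h 56.2 dp [-1.4  1.  18.6] yaw 0.1 w 0.248 gf 58.71 F [-0.1  0.  -0.1] tilt 0.1 j7 0.7
161 161
```

View pics/side4.png

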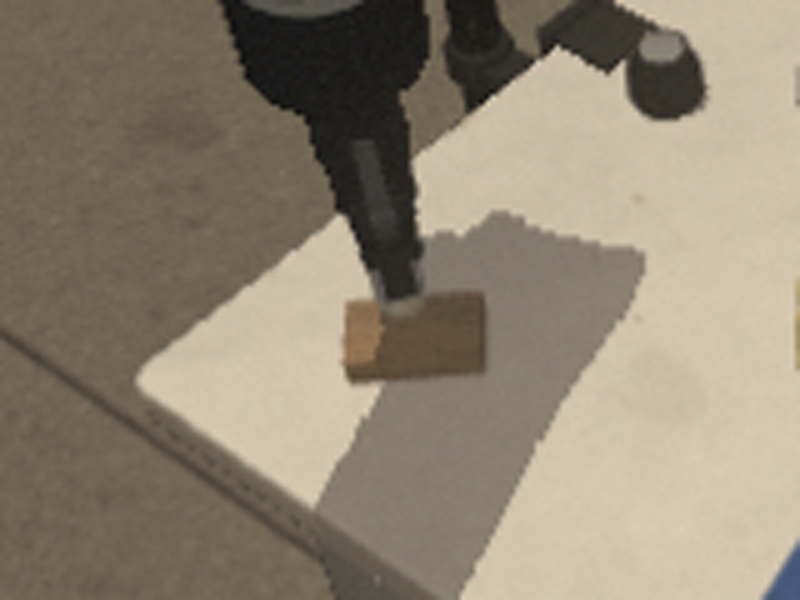

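The vial bottom (crop (402,312)) hangs just above the block's middle. I'll lower it gently.

carry_out:
  jaw: [-1,-1,-1,-1,-1,-1,-1,-1]
  dp:
    - [-1,1,4]
    - [-1,1,8]
    - [-1,1,11]
    - [-1,1,13]
    - [-1,1,14.5]
    - [-1,1,16]
    - [-1,1,17]
    - [-1,1,17]
  yaw: [0,0,0,0,0,0,0,0]

```text
t: 9.3
position: [0.4861, 0.175, 0.0365]
ee_rot: [-0.0, 0.291, 0.957, -0.0]
contact_force: [-0.0, 0.2, -1.2]
width: 0.248
grasp_force: 58.7
```

carry_out:
  jaw: [-1,-1,-1,-1,-1,-1,-1,-1]
  dp:
    - [0,0,0.5]
    - [0,0,1]
    - [0,0,1.5]
    - [0,0,2]
    - [0,0,2.5]
    - [0,0,2.5]
    - [0,0,2.5]
    - [0,0,2.5]
  yaw: [0,0,0,0,0,0,0,0]

```text
t: 10.3
position: [0.4862, 0.1751, 0.0341]
ee_rot: [0.0, 0.291, 0.957, 0.0]
contact_force: [-0.1, -0.1, 0.2]
width: 0.252
grasp_force: 58.7
```

carry_out:
  jaw: [-1,-1,-1,-1,-1,-1,-1,-1]
  dp:
    - [0,0,0.3]
    - [0,0,0.6]
    - [0,0,0.9]
    - [0,0,1.2]
    - [0,0,1.5]
    - [0,0,1.5]
    - [0,0,1.5]
    - [0,0,1.5]
  yaw: [0,0,0,0,0,0,0,0]

```text
t: 11.3
position: [0.4863, 0.1751, 0.0338]
ee_rot: [-0.0, 0.291, 0.957, 0.0]
contact_force: [-3.7, -1.5, 11.4]
width: 0.245
grasp_force: 59.6
```

Contact with the block (11 N). I'll ease off slightly and release.

carry_out:
  jaw: [-1,-1,-0.3,-0.2,-0.1,0.0,0.1,0.1]
  dp:
    - [0,0,-0.5]
    - [0,0,-1]
    - [0,0,-1]
    - [0,0,-1]
    - [0,0,-1]
    - [0,0,-1]
    - [0,0,-1]
    - [0,0,-1]
  yaw: [0,0,0,0,0,0,0,0]

```text
t: 12.3
position: [0.4862, 0.175, 0.0335]
ee_rot: [0.0, 0.291, 0.957, 0.0]
contact_force: [0.5, -0.6, 0.3]
width: 0.548
grasp_force: 0.0
```

Run:
```python
from h import *
a=np.radians(11.1);X=np.array([np.cos(a),np.sin(a)]);T=np.array([.5283,-.1467])
go(np.r_[T+.012*X,.13],101.1)
c=cam("side");u,v=proj(c,[.4858,.1745,.03])[0].astype(int);save("side5",cv2.resize(c["image"][v-60:v+60,u-80:u+80],(800,600),interpolation=cv2.INTER_CUBIC))
```

```text
t 12.3 pos [0.4862 0.175  0.0335] h 56.2 dp [-222.6 -235.3  -96.5] yaw -44.9 w 0.548 gf 0.0 F [ 0.5 -0.6  0.3] tilt 0.01 j7 0.72
```

View pics/side5.png

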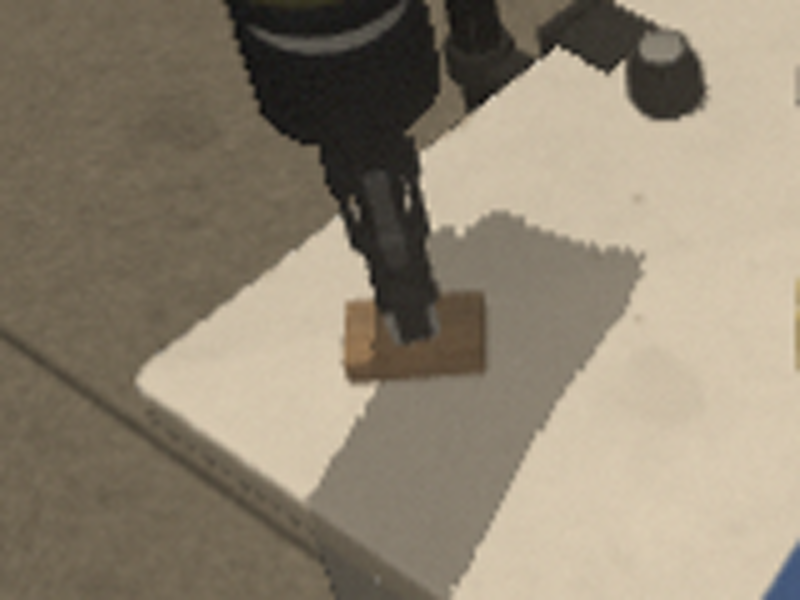

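The vial is hidden behind the open finger at crop (405,300). I'll raise the gripper straight up and check the vial by mask.

carry_out:
  jaw: [0.1,0.1,0.1,0.1,0.1,0.1,0.1,0.1]
  dp:
    - [0,0,-5]
    - [0,0,-15]
    - [0,0,-30]
    - [0,0,-45]
    - [0,0,-65]
    - [0,0,-90]
    - [0,0,-110]
    - [0,0,-110]
  yaw: [0,0,0,0,0,0,0,0]

```text
t: 13.35
position: [0.4875, 0.1756, 0.1459]
ee_rot: [0.001, 0.291, 0.957, 0.002]
contact_force: [-0.5, -0.0, -0.5]
width: 0.546
grasp_force: 0.0
```

carry_out:
  jaw: [-1,-1,-1,-1,-1,-1,-1,-1]
  dp:
    - [-22,-23,0]
    - [-52,-55,0]
    - [-82,-87,0]
    - [-112,-119,0]
    - [-142,-151,0]
    - [-172,-183,0]
    - [-202,-213,0]
    - [-222.5,-235,0]
  yaw: [-5,-11,-17,-23,-29,-35,-41,-45]

```text
t: 14.35
position: [0.5396, -0.1462, 0.1429]
ee_rot: [-0.0, -0.098, 0.995, -0.0]
contact_force: [1.2, 0.4, -0.1]
width: -0.005
grasp_force: 0.0
```

Run:
```python
from h import *
a=np.radians(11.1);X=np.array([np.cos(a),np.sin(a)]);T=np.array([.5283,-.1467])
go(np.r_[T+.012*X,.1],101.1)
c=cam("side");ct=cam("top")
u,v=proj(c,[.4858,.1745,.04])[0].astype(int);a=c["image"][v-32:v+28,u-40:u+40]
u,v=proj(ct,[.4858,.1745,.04])[0].astype(int);b=ct["image"][v-30:v+30,u-40:u+40]
u,v=proj(c,np.r_[T-.01*X,.04])[0].astype(int);d=c["image"][v-30:v+30,u-40:u+40]
u,v=proj(ct,np.r_[T-.01*X,.04])[0].astype(int);e=ct["image"][v-30:v+30,u-40:u+40]
R=lambda i:cv2.resize(i,(400,300),interpolation=cv2.INTER_CUBIC)
save("last",np.vstack([np.hstack([R(a),R(b)]),np.hstack([R(d),R(e)])]))
np.savez("side6.npz",**c);np.savez("top6.npz",**ct)
for n,cc in(("side",c),("top",ct)):
    print(n,proj(cc,[[.486,.175,.073],[.486,.175,.016],np.r_[T-.02*X,.02],np.r_[T-.02*X,.065]]).round(1).tolist())
```

```text
t 14.35 pos [ 0.5396 -0.1462  0.1429] h 101.2 dp [-0.9  1.7 42.9] yaw 0.1 w -0.005 gf 0.0 F [ 1.2  0.4 -0.1] tilt 0.06 j7 2.13
side [[158.0, 148.3], [162.5, 165.2], [282.3, 229.0], [283.7, 216.8]]
top [[133.3, 213.4], [141.4, 216.6], [284.5, 206.0], [285.9, 203.0]]
```

View pics/last.png

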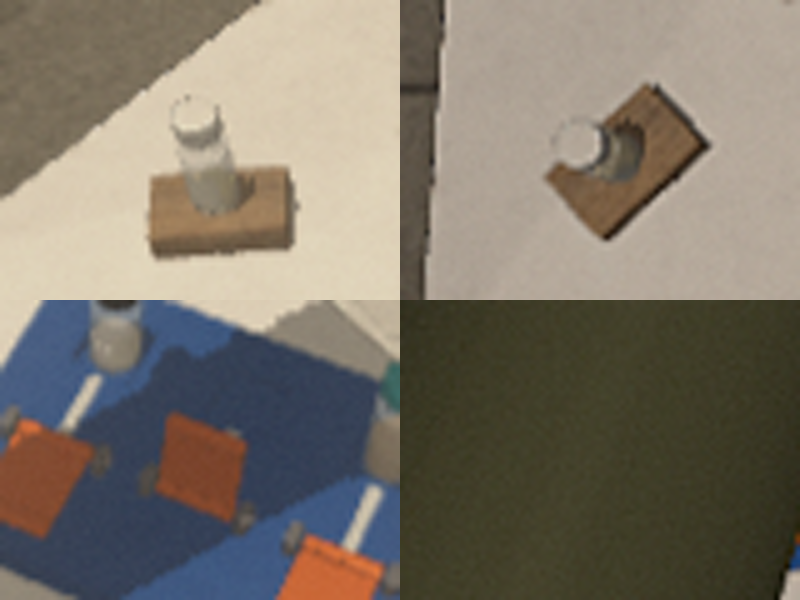

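The composite shows the white vial upright mid-block (side base at (215,200) in the first tile). The middle flag is still up (third tile, (203,465)) and its well is empty. Next I come down behind the flag with the fingers shut.

carry_out:
  jaw: [-1,-1,-1,-1,-1,-1,-1,-1]
  dp:
    - [-7,1,0]
    - [-7,1,10]
    - [-7,1,25]
    - [-7,1,45]
    - [-7,1,65]
    - [-7,1,82]
    - [-7,1,95]
    - [-7,1,95]
  yaw: [0,0,0,0,0,0,0,0]

```text
t: 15.45
position: [0.546, -0.1417, 0.0473]
ee_rot: [-0.001, -0.097, 0.995, 0.0]
contact_force: [1.0, -0.5, 1.4]
width: -0.002
grasp_force: 0.0
```

Run:
```python
from h import *
a=np.radians(11.1);X=np.array([np.cos(a),np.sin(a)]);T=np.array([.5283,-.1467])
go(np.r_[T-.039*X,.045],101.1);go(np.r_[T-.045*X,.0235],101.1)
```

```text
t 15.45 pos [ 0.546  -0.1417  0.0473] h 101.2 dp [57.3 -1.4  2.4] yaw 0.1 w -0.002 gf 0.0 F [ 1.  -0.5  1.4] tilt 0.12 j7 2.2
t 15.45 pos [ 0.546  -0.1417  0.0473] h 101.2 dp [63.3 -1.4 24. ] yaw 0.1 w -0.002 gf 0.0 F [ 1.  -0.5  1.4] tilt 0.12 j7 2.2
```

carry_out:
  jaw: [-1,-1,-1,-1,-1,-1,-1,-1]
  dp:
    - [6,-1,2]
    - [14,-1,2]
    - [22,-1,2]
    - [30,-1,2]
    - [38,-1,2]
    - [46,-1,2]
    - [54,-1,2]
    - [57,-1,2]
  yaw: [0,0,0,0,0,0,0,0]

```text
t: 16.45
position: [0.4904, -0.1539, 0.0465]
ee_rot: [-0.0, -0.097, 0.995, 0.0]
contact_force: [0.9, 0.5, 0.4]
width: 0.002
grasp_force: 0.3
```

carry_out:
  jaw: [-1,-1,-1,-1,-1,-1,-1,-1]
  dp:
    - [3,0,4]
    - [5,0,8]
    - [6,0,12]
    - [6,0,16]
    - [6,0,19]
    - [6,0,21]
    - [6,0,22]
    - [6,0,22]
  yaw: [0,0,0,0,0,0,0,0]

```text
t: 17.45
position: [0.4853, -0.1549, 0.0245]
ee_rot: [0.0, -0.097, 0.995, -0.0]
contact_force: [-0.4, -0.2, 0.0]
width: -0.005
grasp_force: 0.0
```

Press a little further until a clear contact, then rise.

carry_out:
  jaw: [-1,-1,-1,-1,-1,-1,-1,-1]
  dp:
    - [0,0,0.5]
    - [0,0,1]
    - [0,0,1.5]
    - [0,0,2]
    - [0,0,2.5]
    - [0,0,3]
    - [0,0,3]
    - [0,0,3]
  yaw: [0,0,0,0,0,0,0,0]

```text
t: 18.45
position: [0.4852, -0.1549, 0.022]
ee_rot: [0.0, -0.097, 0.995, 0.0]
contact_force: [-2.3, 0.9, 6.3]
width: -0.002
grasp_force: 3.0
```

carry_out:
  jaw: [-1,-1,-1,-1,-1,-1,-1,-1]
  dp:
    - [0,0,-5]
    - [0,0,-20]
    - [0,0,-45]
    - [0,0,-75]
    - [0,0,-110]
    - [0,0,-150]
    - [0,0,-190]
    - [0,0,-200]
  yaw: [0,0,0,0,0,0,0,0]

```text
t: 19.45
position: [0.4866, -0.1556, 0.225]
ee_rot: [0.003, -0.097, 0.995, -0.0]
contact_force: [-0.1, 0.5, -0.5]
width: 0.002
grasp_force: 0.0
```

carry_out:
  jaw: [-1,-1,-1,-1,-1,-1,-1,-1]
  dp:
    - [0,-30,0]
    - [0,-70,0]
    - [0,-110,0]
    - [0,-150,0]
    - [0,-190,0]
    - [0,-230,0]
    - [0,-250,0]
    - [0,-250,0]
  yaw: [0,0,0,0,0,0,0,0]

```text
t: 20.45
position: [0.5323, -0.4018, 0.2206]
ee_rot: [-0.001, -0.096, 0.995, -0.0]
contact_force: [0.5, 0.7, 0.1]
width: 0.0
grasp_force: 0.0
```

Run:
```python
from h import *
go([.5,-.3,.2],101)
for n in("top","side"):
    c=cam(n);im=c["image"];H,S,V=cv2.split(cv2.cvtColor(im,cv2.COLOR_RGB2HSV))
    o0=dict(np.load(n+"0.npz"))["image"]
    cs,_=cv2.findContours(((H<14)&(S>150)&(V>60)).astype(np.uint8),cv2.RETR_EXTERNAL,cv2.CHAIN_APPROX_NONE)
    for x in cs:
        if cv2.contourArea(x)>80:
            M=cv2.moments(x);p=np.array([M["m10"],M["m01"]])/M["m00"];print(n,"orange",cv2.contourArea(x),p.round(1),ray(c,p,.02).round(4),[round(v) for v in cv2.minAreaRect(x)[1]])
    T=np.array([.5283,-.1467]);a=np.radians(11.1);X=np.array([np.cos(a),np.sin(a)]);Y=np.array([-X[1],X[0]])
    for s in(1,-1):
        u,v=proj(c,np.r_[T+.04*X+s*.065*Y,.05])[0].astype(int);print("vial diff",s,np.abs(im[v-9:v+9,u-7:u+7].astype(int)-o0[v-9:v+9,u-7:u+7]).mean().round(1))
    print("expected flag centre",proj(c,np.r_[T-.0425*X,.02]).round(1))
    c6=dict(np.load(n+"6.npz"))["image"];u,v=proj(c,[.486,.175,.045])[0].astype(int);print("block vial diff",np.abs(im[v-15:v+15,u-12:u+12].astype(int)-c6[v-15:v+15,u-12:u+12]).mean().round(1))
```

```text
t 20.45 pos [ 0.5323 -0.4018  0.2206] h 101.0 dp [ 12.2 106.1  20.7] yaw -0.0 w 0.0 gf 0.0 F [0.5 0.7 0.1] tilt 0.14 j7 2.62
top orange 273.5 [257.7 220.3] [ 0.4767 -0.09    0.02  ] [21, 15]
top orange 270.5 [286.1 214.8] [ 0.4887 -0.1537  0.02  ] [21, 15]
top orange 278.0 [314.4 209.1] [ 0.5014 -0.2176  0.02  ] [21, 15]
vial diff 1 3.9
vial diff -1 4.1
expected flag centre [[286.6 215.7]]
block vial diff 15.4
side orange 174.0 [355.  279.9] [ 0.4986 -0.325   0.02  ] [11, 22]
side orange 299.5 [308.5 249.3] [ 0.5011 -0.2194  0.02  ] [16, 20]
side orange 295.0 [278.7 237.2] [ 0.488  -0.1558  0.02  ] [16, 21]
side orange 272.0 [250.2 225.3] [ 0.4757 -0.092   0.02  ] [15, 21]
vial diff 1 4.4
vial diff -1 4.2
expected flag centre [[277.9 237.4]]
block vial diff 10.2
```

All three flags are flat with the same size and spacing, and the other two vials are unchanged. The block-vial difference may only be lighting, so I check it by shape.

Run:
```python
from h import *
for n in("top","side"):
    c=cam(n);old=dict(np.load(n+"6.npz"))["image"]
    u,v=proj(c,[.486,.175,.045])[0].astype(int)
    f=lambda i:cv2.cvtColor(i,cv2.COLOR_RGB2GRAY)[v-20:v+20,u-24:u+24].astype(np.float32)
    a,b=f(old),f(c["image"]);print(n,"means",a.mean(),b.mean(),"corr",np.corrcoef(a.ravel(),b.ravel())[0,1],"shift",cv2.phaseCorrelate(a,b,cv2.createHanningWindow((48,40),cv2.CV_32F)))
    for im in(old,c["image"]):
        H,S,V=cv2.split(cv2.cvtColor(im,cv2.COLOR_RGB2HSV));w=((H>5)&(H<22)&(S>75)).astype(np.uint8)[v-25:v+25,u-30:u+30];M=cv2.moments(w,True);print(" wood area",M["m00"],round(M["m10"]/M["m00"],1),round(M["m01"]/M["m00"],1))
```

```text
top means 145.31927 127.8125 corr 0.9986497923234869 shift ((-0.040671525954646626, 0.01958368855499515), 0.9364651183287303)
 wood area 381.0 36.9 27.3
 wood area 391.0 36.9 27.3
side means 172.09323 161.64844 corr 0.9992974231335235 shift ((-0.01979591245202883, 0.0031488498016578603), 0.9786415583143632)
 wood area 365.0 33.8 37.8
 wood area 364.0 33.7 37.8
```

The difference is brightness only; the vial has not moved. Handing in.

```bash
python3 -c "
from h import *
print(ctrl.close_job())"
```

```text
the job is handed in; nothing more can be done
None
```

I handed the job in after about 20 s of robot time: the white-cap vial stands upright mid-block, its flag was folded flat afterwards, and the camera checks show the other two vials and flags unmoved; no verdict came back.

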